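# Hold the drill guide plate over its lens jig

## Robot

A 6-joint arm with a two-finger parallel gripper is mounted at the origin on a cart in front of the work surface, level with it; the furniture and walls round the work are solid. World frame = base frame: x ahead of the robot, y to its left, z up, the work surface at z = 0. Lengths are in mm, angles in degrees, forces in N, time in s.
With the tool pointing down it reaches from about 250 to 775 mm from the base axis. Payload 4 kg.
Tool frame: the origin (TCP) lies at the very end of the fingers, on their centre line; the grasp point (between the pads) lies 19 mm behind it (ctrl.hold_point_z is the distance from the TCP to the grasp point, in mm); z points along the fingers, y is the line along which they close (so a half turn about z gives the same grasp; the last joint's range is limited). The gripper opens to 94 mm and grips with 3 to 60 N. Pads are 16 mm wide; open, the fingers measure 119 mm over their backs; the gripper's body (75 mm by 177 mm) begins 78 mm behind the grasp point.
Start: joints at [62.676, 4.996, 78.535, -0, 96.463, -5.907], TCP at [200.847, 512.036, 205.506] pointing down, gripper open.
Joint ranges: [-177.83, 177.83], [-43.37, 116.18], [15.69, 146.23], [-61.86, 241.86], [9.47, 152.12], [-147.06, 147.06]. Speed limits (degrees/s): [159.86, 159.86, 180, 180, 180, 180].

## Interface

Orientations are given as a 3x3 rotation matrix whose columns are the frame's x, y, z axes.
In Python, from rig import ctrl gives the robot as it stands. Calls block until the motion is done:
- ctrl.reach(position, orientation): joint-space move of the TCP to a pose.
- ctrl.movel(position, ori=None, velocity=150, threshold=None): straight line of the TCP; ori=None keeps the orientation; velocity is the mean speed in mm/s. With threshold (N) it stops when the force on the tool has changed by that much, and returns True; else False.
- ctrl.set_joints(angles): joint-space move.
- ctrl.open() and ctrl.grab(force=None): open the fingers fully, or close them until they stop; force is the grip in N (None keeps the last).
- ctrl.wait(seconds).
- ctrl.inverse_kinematics(position, orientation): joint angles nearest the present ones, or None.
- ctrl.grab_frame(name): name is "side" or "top"; returns a dict with "image" (480x640x3 uint8, blue, green, red), "depth" (480x640 float32, mm along the optical axis (not along the pixel's ray), 0 where there is no reading), "fx", "fy", "cx", "cy" (pixels), "dist_coeffs" ([k1, k2, p1, p2, k3] as OpenCV has them; the pictures are not rectified), "view" (4x4, takes a point from world to camera coordinates). Camera axes: x right, y up, looking along -z (the intrinsics and any distortion apply to the point x, -y, -z); pixel columns grow to the right and rows downward; lengths in mm; the calibration is good to about 2 mm. A picture is of the moment at which its call begins.
A pose or a line that the arm cannot do raises ctrl.Unreachable and nothing moves.
- ctrl.finish_job(): hands the job in; it is judged then, once.
Trained networks look in a picture, given as the dict that the camera call returned (one of the last four; its "shot" number tells which), for a name from the list of things; names that differ only in an ending like _2 or _b are one class to them, and where a whole thing is asked for, a point or a joint stands for the part that bears it (a point fixed in the world has none). Each returns a list of dicts, best first, with "score" (0 to 1); they miss things now and then, are a little off and sometimes report something else, mostly with a low value. They report only what shows in the picture. A call takes as long as a camera call.
- ctrl.recognise(picture, target): "uv" ([column, row] in pixels, amid what is visible of it).
- ctrl.silhouettes(picture, target): "pixels" (480x640 bool, what is visible of it) and "uv" ([column, row] in pixels, amid what is visible of it).
Readings, each from a call of its own:
- ctrl.get_t(): time.
- ctrl.get_joints(): joint angles.
- ctrl.get_joint_vel(): joint speeds.
- ctrl.get_tau(): joint torques, N m.
- ctrl.get_tool_pos(): TCP position.
- ctrl.get_ee_rot(): TCP orientation.
- ctrl.get_contact_force(): force on the tool from outside, world axes, zero at the start.
- ctrl.get_wrist_torque(): the same for the moment, N m.
- ctrl.get_grip_width(): opening from 0.0 (shut) to 1.0 (fully open).
- ctrl.get_grasp_force(): force on a finger pad.
Only numpy, scipy, OpenCV 4.12 (cv2) and the standard library are available. Lean on these libraries where they do the work, as an engineer would, in place of code of your own. Each camera call takes 0.05 s, during which the arm holds its last target. There are 200 camera calls.

## Task

Take the loose steel guide pin out of its wooden block and stand it fully home, upright, in the empty bore of the lens drilling jig, and let go of it. Then pick up the aluminium guide plate by its rib, carry it across the file box to the jig, and hold it level and still about a centimetre above the tops of the two pins, each of its two holes centred over a pin (either way round) and nothing touching it but the gripper: the program finishes while still holding it there. Do not shift the file box, the dropper bottle or the small sample box.

Things in the scene. Friction and masses are not known exactly. Their poses are not given: they have to be found in the camera images.
- jig: Lens drilling jig, fixed: aluminium base 140 x 80 x 28 mm (x, y, z), in the middle of its top a round lens nest (60 mm across, 6 mm high). A built-in steel guide pin, 12 mm in diameter, stands at x = -50 mm, its top 81 mm above the worktop; an empty blind bore, 14 mm in diameter, 22 mm deep, is at x = +50 mm. Origin: centre of the underside; x along the length, z up.
- jig_bore (a point): Centre of the mouth of the jig's empty bore, on the jig's top face 28 mm above the worktop; the bore goes straight down 22 mm to a floor 6 mm above the worktop and has a 1.5 mm chamfer.
- jig_post (a point): Centre of the top of the jig's built-in guide pin, 81 mm above the worktop, 100 mm from the bore's axis. The loose pin, when home in the bore, has its top at the same height.
- pin: Loose steel guide pin, plain round bar 12 mm in diameter and 75 mm long, about 66 g, like the jig's built-in one. It starts upright in the wooden block, 60 mm of it showing (top about 85 mm above the worktop). Origin: centre of its foot (lower end, chamfered 2 mm); z along the pin, up.
- pin_block: Wooden block 50 x 50 x 25 mm, fixed to the worktop, with a 14 mm bore 15 mm deep in the middle of its top, which holds the loose pin at the start. Origin: centre of the underside; z up. It and the guide plate swap places between starts.
- plate: Guide plate, loose, about 250 g, lying flat on the worktop: aluminium, 130 x 56 x 6 mm (x, y, z), two 20 mm through holes at x = -50 and +50 mm; in the middle a black upright grip rib 44 mm long (x), 12 mm thick (y), its top 42 mm above the underside, with feet 10 mm high at its ends (x = 22 to 32 mm). Balanced at the rib. Origin: centre of the underside; z up.
- plate_hole_a (a point): Centre of the plate's hole at x = -50 mm, at the plate's underside.
- plate_hole_b (a point): Centre of the plate's hole at x = +50 mm, at the plate's underside.
- file_box: Open white file box full of upright envelopes, loose, 200 x 75 x 90 mm (x, y, z), 0.6 kg, standing between the jig and the guide plate, its length roughly along world x; to be left where it stands. Origin: centre of the underside.
- drop_bottle: Cleaner bottle with a dropper cap, loose, 36 mm across and 120 mm high, standing beyond the far end of the file box; to be left where it stands. Origin: centre of the underside.
- lens_clock_head: Big white bench instrument with a brown nose, fixed, always in the same place, to the left of the jig: foot 230 x 170 x 70 mm, above it a tower about 150 x 130 mm with a carton and a yellow hand instrument on top, in all 0.47 m high. Swing the arm round it on the robot's side (within 0.35 m of the base axis). Origin: centre of the underside.
- sample_box: Small patterned sample box, loose, 80 x 90 x 30 mm, standing at the near end of the file box; to be left where it stands. Origin: centre of the underside.

How it is judged:
By the outcome, as a careful person would: the job done as asked, in the order asked, and still so for the second after the job is handed in, while the arm keeps its last pose, push and grip.
It also fails if it takes over 61 s, if anything falls off the work surface, if the arm or the gripper's body presses on something with over 40 N, if the wrist force passes 120 N, or if a joint passes its speed limit or range.

## Working session

There is one attempt and no reset: what is moved stays moved. The work goes in short steps, each a Python script; the robot and the scene stay as the last script left them, time stands still between calls to the robot, and variables do not carry over. Pictures are saved under pics/ and viewed, at most 10 in all, crops included, and the job is handed in when it is done.

```bash
mkdir -p pics
cat > h.py <<'E'
import numpy as np, cv2
from rig import ctrl
def world(f,uv,depth):
    K=np.array([[f['fx'],0,f['cx']],[0,f['fy'],f['cy']],[0,0,1.]])
    uv=np.asarray(uv,float).reshape(-1,1,2)
    n=cv2.undistortPoints(uv,K,np.array(f['dist_coeffs'],float))[:,0]
    d=np.asarray(depth,float).reshape(-1,1)
    P=np.c_[n[:,:1]*d,-n[:,1:]*d,-d,np.ones(len(n))]
    return (P@np.linalg.inv(np.array(f['view'])).T)[:,:3]
def onplane(f,uv,z):
    a=world(f,uv,np.full(len(np.reshape(uv,(-1,2))),100.));b=world(f,uv,np.full(len(a),1000.))
    t=(z-a[:,2])/(b[:,2]-a[:,2]); return a+t[:,None]*(b-a)
def cloud(f,mask):
    v,u=np.nonzero(mask&(f['depth']>0)); return world(f,np.c_[u,v],f['depth'][v,u]),np.c_[u,v]
def R(yaw):
    # tool down, closing axis y at 'yaw' deg in world xy
    c,s=np.cos(np.radians(yaw)),np.sin(np.radians(yaw))
    y=np.array([c,s,0]);z=np.array([0,0,-1.]);return np.c_[np.cross(y,z),y,z]
E
python3 - <<'E'
from h import *
for n in("top","side"):
    f=ctrl.grab_frame(n);cv2.imwrite(f"pics/{n}0.png",f["image"])
    C=np.linalg.inv(np.array(f['view']));print(n,C[:3,3].round(),(-C[:3,2]).round(2),f['fx'])
    for t in("jig","pin","pin_block","plate","file_box","drop_bottle","sample_box"):
        s=ctrl.silhouettes(f,t)
        for d in s[:2]:
            P,_=cloud(f,d["pixels"])
            print(t,round(d["score"],2),np.round(d["uv"]),len(P),*[np.percentile(P,q,axis=0).round() for q in(2,50,98)] if len(P) else [])
print(ctrl.get_ee_rot(),ctrl.get_t())
E
```

```text
top [ 442. -114. 1135.] [ 0.1   0.02 -1.  ] 549.7396475331207
pin 0.52 [458. 306.] 66 [ 412. -361.   27.] [ 419. -353.   78.] [ 424. -350.   88.]
pin 0.17 [390. 232.] 4172 [ 465. -255.   -1.] [ 559. -217.   63.] [ 658. -179.   90.]
pin_block 0.78 [455. 303.] 627 [ 391. -383.   -1.] [ 420. -351.   24.] [ 446. -327.   29.]
plate 0.82 [450. 221.] 1569 [ 529. -375.    1.] [ 588. -339.    6.] [ 652. -309.   43.]
file_box 0.58 [390. 230.] 4139 [ 464. -255.   -1.] [ 558. -217.   63.] [ 657. -179.   90.]
sample_box 0.61 [384. 324.] 1854 [ 339. -251.   25.] [ 379. -207.   30.] [ 419. -164.   34.]
sample_box 0.29 [317. 220.] 2720 [ 520. -115.    8.] [587. -70.  28.] [656. -24.  38.]
side [ 115. -744.  538.] [ 0.46  0.74 -0.5 ] 437.88621400510675
jig 0.62 [329. 262.] 1688 [ 515. -117.    3.] [567. -74.  30.] [657. -14.  81.]
pin 0.62 [354. 361.] 261 [ 413. -362.   25.] [ 416. -359.   58.] [ 423. -351.   87.]
pin_block 0.85 [344. 380.] 1111 [ 389. -385.    2.] [ 409. -365.   25.] [ 446. -332.   28.]
plate 0.55 [283. 331.] 2320 [ 337. -252.    3.] [ 371. -221.   31.] [ 416. -163.   33.]
file_box 0.96 [368. 292.] 5706 [ 458. -255.    5.] [ 535. -244.   63.] [ 658. -181.   92.]
file_box 0.74 [331. 260.] 1554 [ 515. -111.    9.] [567. -75.  30.] [654. -27.  72.]
drop_bottle 0.55 [428. 261.] 692 [ 706. -217.    5.] [ 716. -208.   63.] [ 735. -187.  118.]
sample_box 0.92 [284. 332.] 2258 [ 337. -252.    5.] [ 372. -222.   31.] [ 416. -165.   33.]
[[-9.30938360e-01  3.65176351e-01  5.27671527e-05]
 [ 3.65176355e-01  9.30938350e-01  1.32356772e-04]
 [-7.89402924e-07  1.42485313e-04 -9.99999990e-01]] 0.8
```

Run:
```python
import cv2
a=cv2.imread("pics/top0.png")[120:370,260:560];cv2.imwrite("pics/tc.png",cv2.resize(a,(720,600),interpolation=cv2.INTER_CUBIC))
b=cv2.imread("pics/side0.png");cv2.imwrite("pics/sc.png",cv2.resize(b[180:420,230:550],(800,600),interpolation=cv2.INTER_CUBIC))
```

```text
(no output)
```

View pics/tc.png

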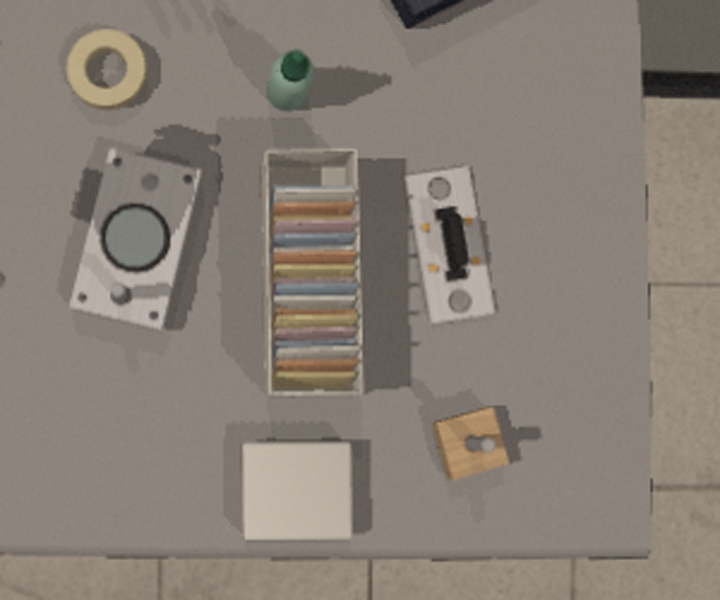

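View pics/sc.png

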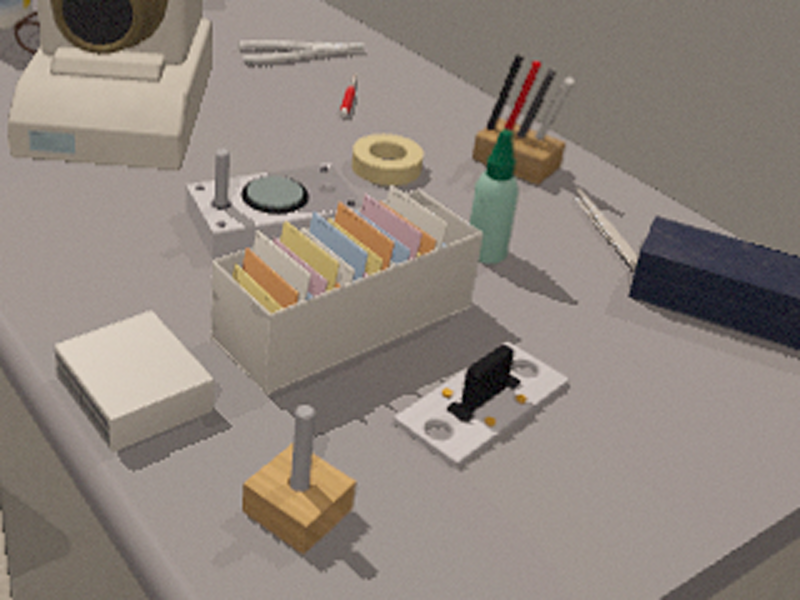

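View pics/side0.png

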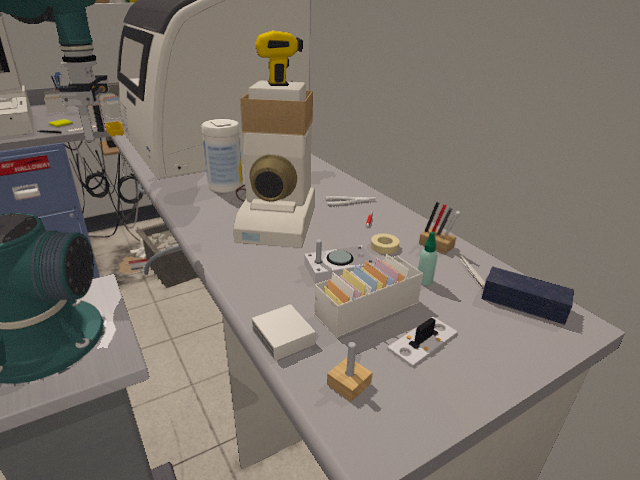

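The top crop shows the jig, with the post top at about (310,241) full-frame and the bore at about (322,195). The plate is at about (450,221) with its rib upright, and the pin in its block is at about (460,305). The file box stands between the jig and the plate, and the instrument is on the robot's side to the left. Next I'll fit the geometry more exactly.

```bash
cat > m.py <<'E'
from h import *
from scipy.optimize import minimize
def rectfit(P,L,W):
    # centre/yaw of known rectangle best agreeing with points (edge percentiles)
    r=cv2.minAreaRect(P[:,:2].astype(np.float32));(c,(w,h),a)=r
    if w<h:a+=90
    return np.round(c,1),round(max(w,h),1),round(min(w,h),1),round((a+90)%180-90,1)
def layer(f,x,y,z):
    P,uv=cloud(f,np.ones((480,640),bool))
    k=(P[:,0]>x[0])&(P[:,0]<x[1])&(P[:,1]>y[0])&(P[:,1]<y[1])&(P[:,2]>z[0])&(P[:,2]<z[1])
    return P[k]
E
python3 - <<'E'
from m import *
for n in("top","side"):
    f=ctrl.grab_frame(n)
    for t,a in dict(jig=((505,670),(-130,-5),(24,38)),plate=((515,665),(-385,-300),(3.5,9)),block=((380,455),(-395,-318),(20,29)),table=((450,500),(-160,-60),(-20,20))).items():
        P=layer(f,*a)
        if t=='table':print(n,t,P[:,2].mean().round(1));continue
        print(n,t,len(P),rectfit(P,0,0),P[:,2].mean().round(1))
    for t,a in dict(post=((505,670),(-130,-5),(50,95)),pin=((380,455),(-395,-318),(45,95)),rib=((515,665),(-385,-300),(25,60)),bottle=((680,760),(-250,-160),(30,140)),fb=((440,680),(-290,-150),(70,120)),sb=((320,440),(-280,-140),(20,40))).items():
        P=layer(f,*a);print(n,t,len(P),P.mean(0).round(1),P.min(0).round(),P.max(0).round(), rectfit(P,0,0))
    # upright-pin tops: points near top
    for t,a in dict(post=((505,670),(-130,-5),(76,90)),pin=((380,455),(-395,-318),(79,95))).items():
        P=layer(f,*a);print(n,t,'top',len(P),P.mean(0).round(1))
E
python3 - <<'E'
from m import *
f=ctrl.grab_frame("top");g=cv2.cvtColor(f["image"],cv2.COLOR_BGR2GRAY)
def p(u,v,z):return onplane(f,[[260+u/2.4,120+v/2.4]],z)[0].round(1)
print("bore",p(150,181,28),"post",p(121,291,81),"nest",p(135,237,34),"holes",p(439,188,6),p(459,300,6),"pin",p(487,445,85),"rib",p(455,243,42))
E
```

```text
top jig 2525 (array([589.2, -69.7]), 140.6, 80.3, -13.3) 29.0
top plate 1076 (array([ 592., -343.]), 142.8, 84.3, 0.8) 6.0
top block 525 (array([ 419. , -356.6]), 50.8, 50.4, 17.2) 24.7
top table -0.5
top post 38 [540.  -58.7  78.1] [535. -64.  58.] [546. -53.  85.] (array([540.2, -58.7]), 11.1, 10.8, 4.3)
top pin 53 [ 418.7 -354.2   76. ] [ 413. -361.   46.] [ 424. -350.   86.] (array([ 418.7, -355.4]), 11.5, 11.4, 2.2)
top rib 162 [ 589.2 -340.4   39.5] [ 568. -349.   26.] [ 612. -333.   46.] (array([ 589.6, -341.4]), 44.0, 13.9, 7.3)
top bottle 334 [ 717.8 -198.4   78.5] [ 706. -217.   30.] [ 740. -182.  122.] (array([ 722.1, -199.9]), 35.3, 31.9, 76.5)
top fb 1338 [ 557.6 -217.3   78.9] [ 460. -257.   70.] [ 659. -179.   95.] (array([ 559.4, -217.2]), 198.9, 75.9, 1.3)
top sb 1857 [ 379.4 -207.7   29.6] [ 339. -254.   21.] [ 419. -163.   37.] (array([ 379. , -208.4]), 91.1, 80.3, -89.5)
top post top 32 [540.5 -58.3  80.4]
top pin top 33 [ 418.5 -355.5   83.4]
side jig 1265 (array([589.8, -66.8]), 141.8, 86.7, -12.7) 31.2
side plate 1071 (array([ 585.8, -339. ]), 141.5, 77.2, 1.7)
[... 353 characters left out ...]
568. -351.   25.] [ 611. -333.   45.] (array([ 589.8, -341.3]), 45.0, 13.7, 11.9)
side bottle 574 [ 717.  -205.7   71.6] [ 704. -218.   30.] [ 738. -185.  124.] (array([ 718.4, -203.5]), 36.1, 24.6, -52.1)
side fb 2249 [ 550.4 -221.2   80.5] [ 457. -256.   70.] [ 661. -176.   94.] (array([ 559. , -215.8]), 203.5, 77.5, 1.2)
side sb 1840 [ 374.6 -213.2   30.6] [ 336. -253.   20.] [ 419. -160.   34.] (array([ 377.7, -206.7]), 92.4, 81.9, -89.0)
side post top 27 [539.4 -58.1  80.6]
side pin top 57 [ 417.1 -356.6   84.4]
bore [638.2 -82.7  28. ] post [539. -62.  81.] nest [589.2 -70.9  34. ] holes [ 638.8 -333.8    6. ] [ 541.1 -350.2    6. ] pin [ 418.2 -355.8   85. ] rib [ 586.  -339.8   42. ]
```

Run:
```python
from m import *
f=ctrl.grab_frame("side");P=layer(f,(300,900),(30,400),(80,480));print("clock",np.percentile(P,[1,50,99],axis=0).round())
q=np.array(ctrl.get_joints());p=np.array(ctrl.get_tool_pos());d=p[:2]/np.linalg.norm(p[:2])
Rc=np.array(ctrl.get_ee_rot())
ctrl.movel([*(d*310),300],velocity=300)
q=np.array(ctrl.get_joints());q[0]=-40.4;ctrl.set_joints(q)
Y=90-40.4
px,py=418.5,-355.7
print(ctrl.inverse_kinematics([px,py,150],R(Y)),ctrl.inverse_kinematics([px,py,150],R(Y+180)))
print(ctrl.get_t(),np.round(ctrl.get_joints(),1))
```

```text
clock [[488. 104.  83.]
 [560. 172. 256.]
 [672. 237. 460.]]
[-4.62774640e+01  5.89258061e+00  8.38659272e+01 -2.54444375e-14
  9.02414922e+01 -9.58774640e+01] [-4.62774640e+01  5.89258061e+00  8.38659272e+01 -2.54444375e-14
  9.02414922e+01  8.41225360e+01]
3.725 [-40.3 -25.8  93.9   0.  112.  -10.5]
```

Run:
```python
from m import *
px,py=418.3,-355.7
ctrl.reach([px,py,150],R(0))
ctrl.movel([px,py,45],velocity=120)
ctrl.grab(8);ctrl.grab(25)
print(ctrl.get_grip_width(),ctrl.get_grasp_force(),np.round(ctrl.get_contact_force(),1))
ctrl.movel([px,py,150],velocity=120)
print(ctrl.get_grip_width())
b=np.array([638.,-81.2])
ctrl.movel([px,py,190],velocity=150)
ctrl.reach([*b,170],R(0))
ctrl.movel([*b,100],velocity=150)   # pin foot ~ 80
ctrl.wait(.2)
for n in("top","side"):
    f=ctrl.grab_frame(n);cv2.imwrite(f"pics/{n}1.png",f["image"]);np.savez(f"{n}1.npz",**{k:v for k,v in f.items()})
print(ctrl.get_t(),np.round(ctrl.get_joints(),1),ctrl.get_tool_pos())
a=cv2.imread("pics/side1.png")[200:320,260:440];cv2.imwrite("pics/s1.png",cv2.resize(a,(780,520),interpolation=cv2.INTER_CUBIC))
```

```text
0.12088521683760366 24.999996520054992 [ 0.  -0.1  0.1]
0.12362090102695322
11.0 [-12.3  19.   73.8  -0.   87.1 -12.3] [638.67030885 -81.31471939 101.32038933]
```

View pics/s1.png

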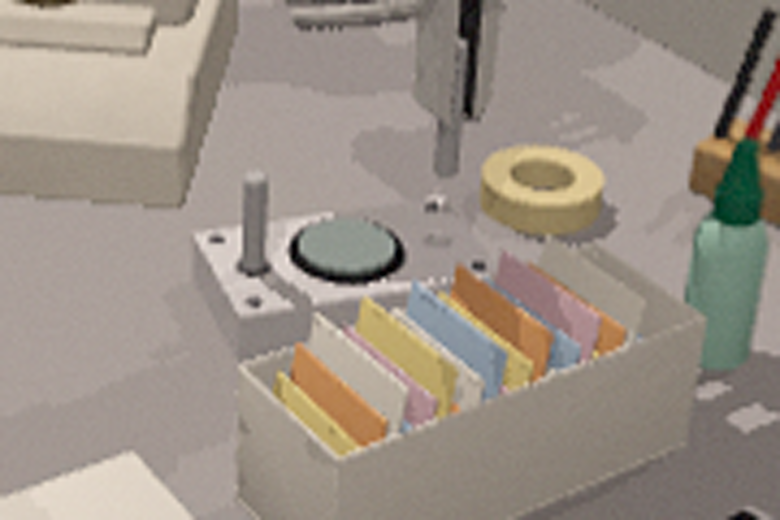

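The pin is held upright with its foot at crop (447,172), above the bore at (438,238). Now I'll compare the held pin's offset from the post with the expected bore offset.

Run:
```python
from m import *
f=dict(np.load("side1.npz"))
P=layer(f,(620,655),(-100,-60),(78,98));Q=layer(f,(520,560),(-75,-40),(40,78))
print(len(P),np.median(P,0).round(1),rectfit(P,0,0),P[:,2].min(),len(Q),np.median(Q,0).round(1),rectfit(Q,0,0))
d=np.median(P,0)-np.median(Q,0);print("pin-post",d.round(1))
J=layer(f,(505,670),(-130,-5),(26,34));print(rectfit(J,0,0))
# bore as a dark ellipse: project candidates
V=np.array(f['view']);
def proj(p):
    c=V@np.r_[p,1];K=np.array([[f['fx'],0,f['cx']],[0,f['fy'],f['cy']],[0,0,1.]])
    return cv2.projectPoints(np.array([[c[0],-c[1],-c[2]]],float),np.zeros(3),np.zeros(3),K,np.array(f['dist_coeffs'],float))[0].ravel()
s=780/180
for p in ([638,-81.2,28],[638,-69,28],[540.4,-58.5,81],[589,-70,34],[638.67,-81.3,82]):
    print(p,((proj(p)-[260,200])*s).round(1))
```

```text
45 [635.6 -84.2  88.1] (array([635.9, -84.6]), 11.9, 8.8, -38.1) 78.16551246858893 84 [538.2 -60.4  61. ] (array([539. , -60.4]), 11.3, 7.6, -24.1)
pin-post [ 97.5 -23.8  27.1]
(array([589.2, -68.7]), 142.3, 84.6, -11.8)
[638, -81.2, 28] [437.  241.9]
[638, -69, 28] [423.3 231.3]
[540.4, -58.5, 81] [255.2 178.8]
[589, -70, 34] [346.7 246.2]
[638.67, -81.3, 82] [445.7 150.2]
```

Run:
```python
from m import *
b=np.array([637.6,-81.1])
ctrl.movel([*b,72],velocity=80)
r=ctrl.movel([*b,38.5],velocity=40,threshold=8)
print(r,ctrl.get_tool_pos(),np.round(ctrl.get_contact_force(),1),ctrl.get_t())
ctrl.wait(.2);f=ctrl.grab_frame("side")
P=layer(f,(620,655),(-100,-60),(30,120));print(P[:,2].max())
```

```text
True [637.0516462 -80.9736701  40.9583907] [-0.8  0.1  4. ] 12.225
119.7872605369119
```

Run:
```python
from m import *
ctrl.open()
ctrl.movel([637.1,-81,200],velocity=200)
pl=np.array([589.7,-341.5])
ctrl.reach([480,-280,230],R(-80.5))
f=ctrl.grab_frame("top");np.savez("top2.npz",**f)
s=ctrl.grab_frame("side");np.savez("side2.npz",**s)
for n,f in(("top",f),("side",s)):
    for t,a in dict(post=((520,560),(-80,-40),(74,90)),pin=((615,660),(-105,-60),(74,90)),bottle=((680,760),(-250,-160),(30,140)),fb=((440,680),(-290,-150),(70,93))).items():
        P=layer(f,*a)
        if len(P):print(n,t,len(P),P.mean(0).round(1),P[:,2].max().round(1),rectfit(P,0,0))
    P=layer(f,(515,665),(-385,-300),(28,50));print(n,rectfit(P,0,0))
f=dict(np.load("top2.npz"))
i=f["image"];cv2.imwrite("pics/t2.png",np.hstack([cv2.resize(i[160:270,280:380],(400,440),interpolation=3),cv2.resize(i[170:270,410:500],(396,440),interpolation=3)]))
cv2.imwrite("pics/s2.png",cv2.resize(s["image"][200:320,260:440],(780,520),interpolation=3))
print(ctrl.get_t())
```

```text
top post 32 [540.6 -58.3  80. ] 84.0 (array([540.5, -58.2]), 9.8, 9.7, -89.4)
top pin 32 [636.6 -82.1  80.2] 84.7 (array([636.4, -82.1]), 10.2, 10.0, 2.1)
top bottle 333 [ 717.9 -198.4   78.2] 122.4 (array([ 722. , -199.8]), 35.5, 31.3, 73.7)
top fb 1119 [ 568.9 -213.7   78.8] 92.9 (array([ 559.6, -217.1]), 198.4, 75.7, 1.2)
top (array([ 598.1, -340.2]), 26.9, 12.9, 8.4)
side post 33 [539.2 -58.8  79.9] 84.6 (array([539.7, -57.6]), 11.9, 11.4, 18.5)
side pin 25 [635.4 -82.8  80.1] 84.6 (array([635.6, -83. ]), 9.9, 9.2, 61.3)
side bottle 575 [ 717.  -205.8   71.2] 122.0 (array([ 718.7, -203.6]), 36.0, 24.9, -50.8)
side fb 2234 [ 550.  -221.2   80.5] 93.0 (array([ 558.4, -215.5]), 202.7, 78.1, 1.0)
side (array([ 589. , -341.6]), 44.3, 13.2, 9.9)
15.8333
```

View pics/t2.png

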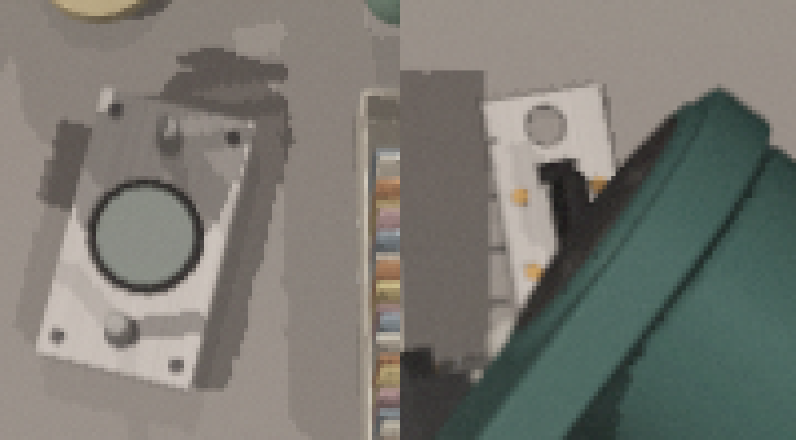

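View pics/s2.png

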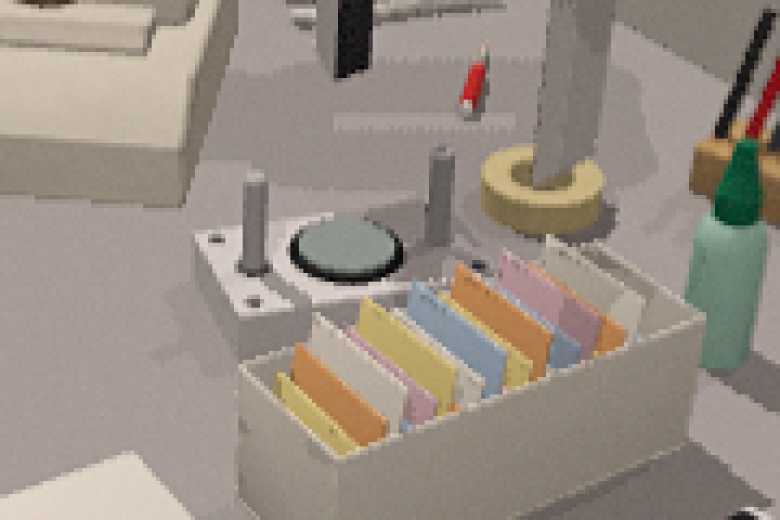

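The pin stands upright in the bore with its top at 80 mm, level with the post at crop (441,150) and (256,178). File box and bottle haven't moved. The plate is next.

Run:
```python
from m import *
pl=np.array([589.6,-341.5]);Y=-80.4
ctrl.reach([*pl,150],R(Y))
ctrl.movel([*pl,60],velocity=150)
r=ctrl.movel([*pl,14],velocity=80,threshold=10);print(r,ctrl.get_tool_pos())
ctrl.grab(15);ctrl.grab(50)
print(ctrl.get_grip_width()*94,ctrl.get_grasp_force(),np.round(ctrl.get_contact_force(),1))
ctrl.movel([*pl,60],velocity=80)
ctrl.movel([*pl,210],velocity=150)
Yf=-90-13.7
ctrl.movel([588.6,-70.2,210],R(Yf),velocity=120)
ctrl.movel([588.6,-70.2,130],velocity=100)
ctrl.wait(.4)
print(ctrl.get_grip_width()*94,ctrl.get_tool_pos(),np.round(ctrl.get_contact_force(),1),ctrl.get_t())
for n in("top","side"):
    f=ctrl.grab_frame(n);np.savez(f"{n}3.npz",**f)
    P=layer(f,(500,680),(-140,0),(105,135));print(n,len(P),P[:,2].mean().round(1),rectfit(P,0,0))
    i=f["image"];cv2.imwrite(f"pics/{n}3.png",cv2.resize(i[150:290,250:410] if n=="top" else i[180:300,260:420],(800,600) if n=="side" else (640,560),interpolation=3))
```

```text
False [ 589.67769154 -341.54326211   13.83949894]
11.627684780749247 50.00019013881683 [-1.   2.2  0.5]
11.720503294785777 [588.74281032 -70.22479629 130.33663185] [-0.5  0.4 -1.9] 25.0333
top 548 122.2 (array([551. , -58.7]), 50.2, 48.6, -13.4)
side 819 124.3 (array([588.5, -70.9]), 130.4, 60.4, -14.0)
```

View pics/side3.png

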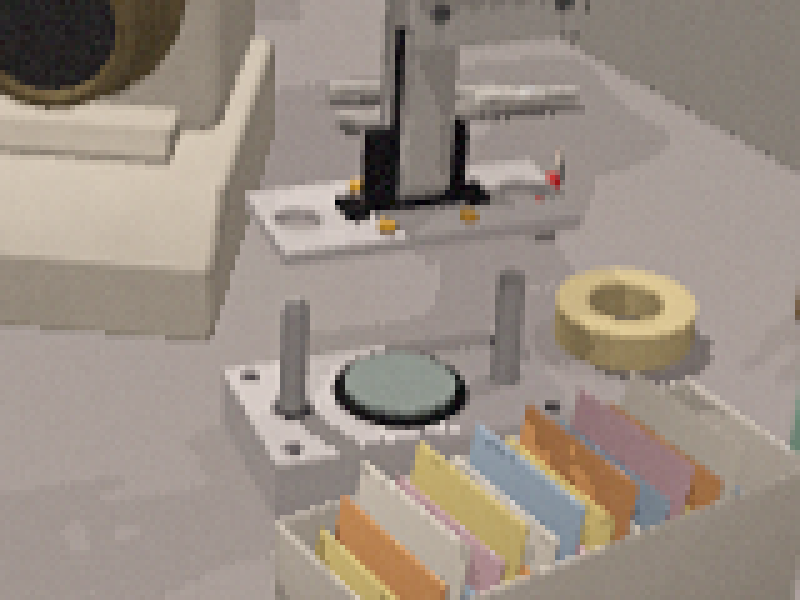

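View pics/top3.png

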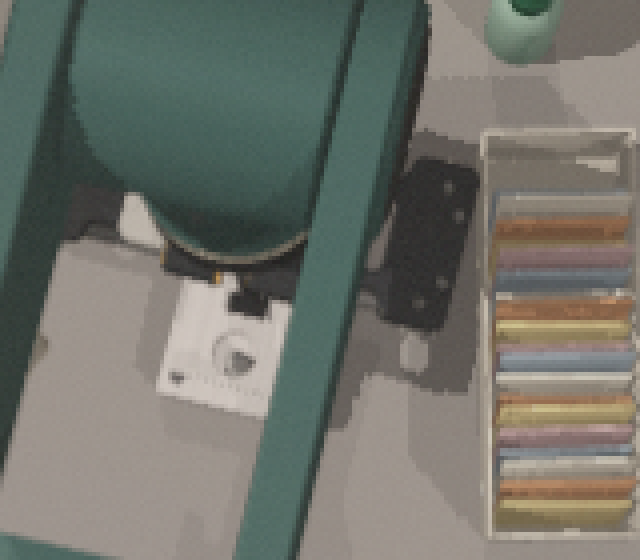

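The plate is held level above both pins (side view). In the top view the near hole, at crop (235,353), has the post showing inside it. I'll lower to the final height and measure the centring there.

Run:
```python
from m import *
ctrl.movel([588.6,-70.2,105],velocity=40);ctrl.wait(.4)
print(ctrl.get_tool_pos(),ctrl.get_t())
out=[]
for n in("top","side"):
    f=ctrl.grab_frame(n);np.savez(f"{n}4.npz",**f)
    P=layer(f,(500,680),(-140,0),(90,104) );
    A=np.c_[P[:,:2]-[588.6,-70.2],np.ones(len(P))];w=np.linalg.lstsq(A,P[:,2],rcond=None)[0]
    k=abs(A@w-P[:,2])<3;w=np.linalg.lstsq(A[k],P[k,2],rcond=None)[0]
    print(n,len(P),w.round(3),rectfit(P,0,0))
    # depth points seen through/at near hole
    Q=layer(f,(528,553),(-72,-45),(60,88));print(n,"post thru hole",len(Q),Q.mean(0).round(1) if len(Q) else '')
f=dict(np.load("top4.npz"));V=f['view']
K=np.array([[f['fx'],0,f['cx']],[0,f['fy'],f['cy']],[0,0,1.]])
def proj(p):
    c=np.c_[p,np.ones(len(p))]@V.T
    return cv2.projectPoints(c[:,:3]*[1,-1,-1],np.zeros(3),np.zeros(3),K,f['dist_coeffs'])[0][:,0]
s=14;o=np.array([284,222]);im=cv2.resize(f["image"][222:262,284:340],None,fx=s,fy=s,interpolation=cv2.INTER_CUBIC)
th=np.linspace(0,2*np.pi,60)
yaw=np.radians(-13.7);h=np.array([588.6,-70.2])-50*np.array([np.cos(yaw),np.sin(yaw)])
for c,r,z,col in((h,10,97,(0,0,255)),((540.5,-58.4),6,81,(0,255,0))):
    p=proj(np.c_[c[0]+r*np.cos(th),c[1]+r*np.sin(th),np.full(60,z)])
    cv2.polylines(im,[((p-o+.5)*s).astype(int)],True,col,1)
cv2.imwrite("pics/t4.png",im)
```

```text
[588.68366739 -70.21153325 105.18017804] 26.3083
top 513 [ 2.6000e-02 -1.5000e-02  9.8106e+01] (array([550.9, -58.9]), 50.0, 48.9, -13.3)
top post thru hole 36 [539.9 -58.5  79.2]
side 777 [6.0000e-03 1.7000e-02 9.9144e+01] (array([589.4, -69.7]), 131.8, 61.1, -13.2)
side post thru hole 41 [538.8 -60.4  69.6]
```

View pics/t4.png

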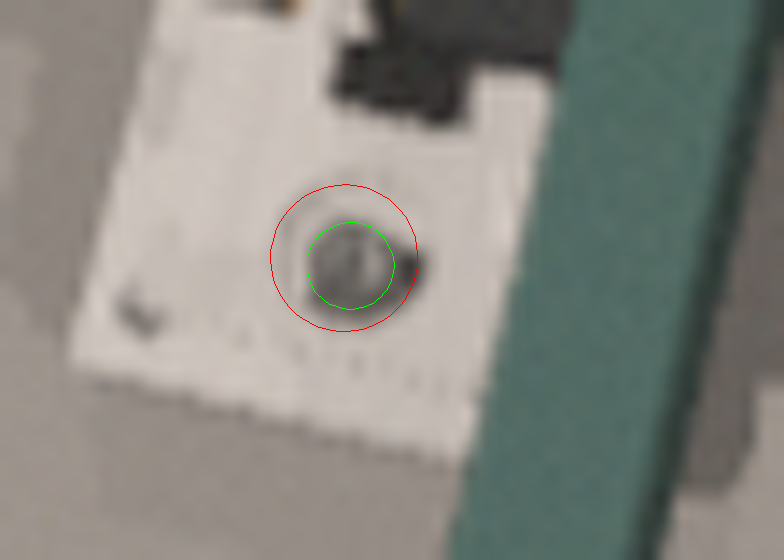

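Run:
```python
from m import *
im=None;tiles=[]
for n in("top","side"):
    f=dict(np.load(n+"4.npz"));V=f['view']
    K=np.array([[f['fx'],0,f['cx']],[0,f['fy'],f['cy']],[0,0,1.]])
    def proj(p):
        c=np.c_[p,np.ones(len(p))]@V.T
        return cv2.projectPoints(c[:,:3]*[1,-1,-1],np.zeros(3),np.zeros(3),K,f['dist_coeffs'])[0][:,0]
    yaw=np.radians(-13.7);M=np.array([[np.cos(yaw),-np.sin(yaw)],[np.sin(yaw),np.cos(yaw)]]);c=np.array([588.65,-70.2])
    th=np.linspace(0,2*np.pi,60);circ=np.c_[np.cos(th),np.sin(th)]
    o,s,w,h=((284,216),8,50,50) if n=="top" else ((304,208),8,84,50)
    o=np.array(o) if n=="top" else np.array([300,205]);w,h,s=(50,75,8) if n=="top" else (50,75,8)
    if n=="top":o=np.array([284,190])
    t=cv2.resize(f["image"][o[1]:o[1]+h,o[0]:o[0]+w],None,fx=s,fy=s,interpolation=3)
    def draw(xy,z,col):
        p=proj(np.c_[xy,np.full(len(xy),z)]);cv2.polylines(t,[((p-o+.5)*s).astype(int)],True,col,1)
    draw(np.array([[-65,-28],[65,-28],[65,28],[-65,28]])@M.T+c,97.3,(0,0,255))
    for x in(-50,50):draw((circ*10+[x,0])@M.T+c,97.3,(0,0,255))
    draw(circ*6+[540.5,-58.4],81,(0,255,0));draw(circ*6+[637.,-81.8],81,(0,255,0))
    tiles.append(t)
cv2.imwrite("pics/cmp.png",np.hstack(tiles))
```

```text
(no output)
```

View pics/cmp.png

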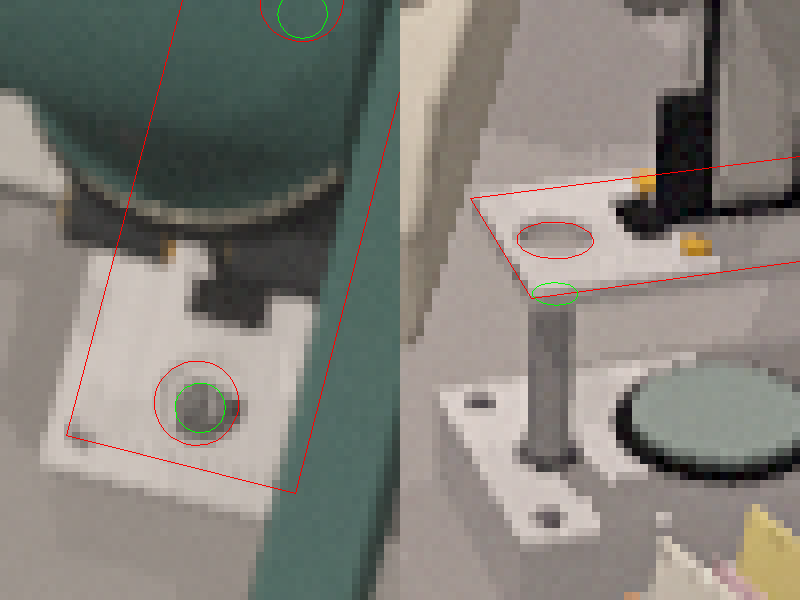

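Run:
```python
from m import *
yaw=np.radians(-13.7);M=np.array([[np.cos(yaw),-np.sin(yaw)],[np.sin(yaw),np.cos(yaw)]])
for n in("top","side"):
    f=dict(np.load(n+"4.npz"))
    P,uv=cloud(f,np.ones((480,640),bool))
    W=onplane(f,uv,97.3)            # ray hit with the plate's top plane
    L=(W[:,:2]-[588.65,-70.2])@M
    on=abs(P[:,2]-98.3)<4
    # near-end strip |y|<20: end edge ; edge subpixel by rank counting in columns
    for nm,b in (("end",(abs(L[:,1]+0)<14)&(L[:,0]<-40)&(L[:,0]>-90)),):
        for y0 in(-12,-4,4,12,20):
            k=on&(abs(L[:,1]-y0)<3)&(L[:,0]<-40)&(L[:,0]>-85);print(n,"end x at y",y0,L[k,0].min().round(1) if k.any() else None)
    for x0 in(-60,-38,-33,40,60):
        k=on&(abs(L[:,0]-x0)<3)&(abs(L[:,1])<45);print(n,"side y at x",x0,L[k,1].min().round(1) if k.any() else None,L[k,1].max().round(1) if k.any() else None)
    for x0 in(-50,50):
        k=(~on)&(P[:,2]<94)&(np.hypot(L[:,0]-x0,L[:,1])<15);print(n,"hole",x0,k.sum(),(L[k].mean(0)).round(1) if k.any() else '',L[k].min(0).round(1) if k.any() else '',L[k].max(0).round(1) if k.any() else '', P[k,2].mean())
    print("px mm",np.median(f['depth'])/f['fx'])
```

```text
top end x at y -12 -63.6
top end x at y -4 -63.1
top end x at y 4 -64.5
top end x at y 12 -63.7
top end x at y 20 -63.7
top side y at x -60 -22.6 26.3
top side y at x -38 -21.9 26.6
top side y at x -33 -21.4 25.7
top side y at x 40 None None
top side y at x 60 None None
top hole -50 98 [-49.1  -1.3] [-60.8 -12.3] [-38.2  13.1] 56.0577356697649
top hole 50 0    nan
px mm 2.08907128611423
side end x at y -12 -66.3
side end x at y -4 -63.8
side end x at y 4 -65.4
side end x at y 12 -66.2
side end x at y 20 -65.7
side side y at x -60 -30.9 28.6
side side y at x -38 -32.3 32.4
side side y at x -33 -29.4 31.3
side side y at x 40 -31.4 31.1
side side y at x 60 -31.7 31.1
side hole -50 17 [-49.9  -0.3] [-57.3  -6.2] [-42.3   4.3] 18.334208378236355
side hole 50 14 [50.6 -1.3] [43.2 -6.5] [57.9  4.4] 28.335032276345395
px mm 1.9803884815679802<stdin>:16: RuntimeWarning: Mean of empty slice.
  ret = ret.dtype.type(ret / rcount)
```

Run:
```python
from m import *
ctrl.movel([588.5,-69.6,104.8],velocity=20);ctrl.wait(1.0)
print(ctrl.get_tool_pos(),ctrl.get_grip_width()*94,ctrl.get_grasp_force(),np.abs(ctrl.get_joint_vel()).max(),ctrl.get_contact_force(),ctrl.get_t())
print(ctrl.finish_job())
```

```text
[588.48357983 -69.61634842 104.79985203] 11.940252215360573 49.99926209449768 0.08106701228996707 [-0.23273644 -0.54285197 -1.63092917] 27.6583
the job is handed in; nothing more can be done
None
```

The job is handed in at about 28 s, result not reported back: the pin stands home in the jig bore, and the gripper is holding the plate still about 11 mm above the pins, both holes centred to within about 1 mm by camera, with the file box and bottle unmoved when last measured (before the plate was carried across) and the sample box not re-measured.

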